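Press the stone trays flush into their bench holders

TASK

Put both stone trays away in their wooden holders, the long blue one in the blue-lined recess and the square red one in the red-lined recess, and press each down past the spring catches until its rim is flush with the wood. The emery stick lying across the blue holder is in the way: leave it lying flat on the bench top. Do not drop the trays, and leave the bottle, jar and pliers where they are.

Things in the scene. Friction and masses are not known exactly. Their poses are not given: they have to be found in the camera images.
- tray_blue: blue rigid open tray, 130 x 84 x 22 mm (own x, y, z), loose, about 0.25 kg, open side up on the bench. Origin: centre of its underside. Walls 5 mm; a 12 mm thick rib, wall-high, runs along x through the middle, between two wells 120 mm long, 31 mm wide, 18 mm deep (well floor at z = 4 mm). The lowest 4 mm outside are stepped in by 3 mm.
- tray_red: red rigid open tray, 100 x 100 x 22 mm (own x, y, z), loose, about 0.25 kg, open side up on the bench. Origin: centre of its underside. Walls 5 mm; a 12 mm thick rib, wall-high, runs along x through the middle, between two wells 90 mm long, 39 mm wide, 18 mm deep (well floor at z = 4 mm). The lowest 4 mm outside are stepped in by 3 mm.
- holder_blue: fixed wooden holder, 170 x 124 x 28 mm (own x, y, z), origin at the centre of its underside, with a blue-lined rectangular recess in its middle, 134 x 88 mm (x, y), 22 mm deep (floor at z = 6, rim at z = 28 mm), for the blue tray with 2 mm play all round, under a lead-in slope 3 mm wide, 5 mm deep; the tray fits with its x along the holder's x, either way round.
- holder_red: fixed wooden holder, 140 x 140 x 28 mm (own x, y, z), origin at the centre of its underside, with a red-lined rectangular recess in its middle, 104 x 104 mm (x, y), 22 mm deep (floor at z = 6, rim at z = 28 mm), for the red tray with 2 mm play all round, under a lead-in slope 3 mm wide, 5 mm deep; the square tray fits in any of the four quarter turns.
- tray_blue_rib (a point): top of the middle of the blue tray's rib (z = 22 mm in the tray): pinch the rib here across the tray's y, one finger in each 31 mm wide well (do not open so wide that the fingers hit the outer walls). The rib and rim are where to press the tray home.
- tray_red_rib (a point): top of the middle of the red tray's rib (z = 22 mm in the tray): pinch the rib here across the tray's y, one finger in each 39 mm wide well (do not open so wide that the fingers hit the outer walls). The rib and rim are where to press the tray home.
- holder_blue_rim (a point): centre of the blue holder's recess at rim height (z = 28 mm). Two sprung steel catch bars, 56 mm long, stand 4.5 mm out of the recess walls at its +x and -x ends: a tray set in rests on them, rim about 7 mm proud, and is pressed past them evenly, kept level, with some 10 to 18 N until it bottoms.
- holder_red_rim (a point): centre of the red holder's recess at rim height (z = 28 mm). Two sprung steel catch bars, 56 mm long, stand 4.5 mm out of the recess walls at its +x and -x ends: a tray set in rests on them, rim about 7 mm proud, and is pressed past them evenly, kept level, with some 10 to 18 N until it bottoms.
- emery_stick: flat wooden emery stick, half wrapped in grey abrasive, 190 x 22 x 12 mm (own x, y, z), loose, 0.05 kg, at first lying across the blue holder's rim over the recess. Origin: centre of its underside, x along its length.
- bottle: amber bottle standing upright, 56 mm in diameter, 130 mm high, origin at the centre of its foot. Bystander.
- jar: small white jar standing upright, 42 mm in diameter, 60 mm high, origin at the centre of its foot. Bystander.
- pliers: red-handled pliers lying flat, about 160 x 48 x 12 mm, jaws towards their own +x, origin near their middle on the bench. Bystander.

How it is judged:
At the end, for the whole second after the job is handed in: Each tray sits at rest in the holder of its own colour, level within 0.035 rad, centred within 5 mm, its underside within 2.5 mm of the recess floor (rim flush with the wood); the emery stick lies flat and at rest on the bench top, underside within 6 mm of it (horizontal distance between tray_blue and holder_blue below 0.005 m and z of tray_blue in the frame of holder_blue below 0.0085 m and angle between each of tray_blue, tray_red's own z axis and vertical below 0.035 rad and linear speed of each of tray_blue, tray_red, emery_stick below 0.02 m/s and horizontal distance between tray_red and holder_red below 0.005 m and z of tray_red in the frame of holder_red below 0.0085 m and height (world z) of emery_stick below 0.006 m and angle between emery_stick's own z axis and vertical below 0.1 rad); the robot touches nothing.
It fails at once if the bottle or the jar is pushed more than 40 mm or tipped over (distance of any of bottle, jar from where it was at the start of the episode above 0.04 m or angle between any of bottle, jar's own z axis and vertical above 0.5 rad).
It fails at once if the pliers are moved more than 40 mm (distance of pliers from where it was at the start of the episode above 0.04 m).
It fails at once if the blue tray is dropped or thrown (moves faster than 0.7 m/s while no finger touches it) (linear speed of tray_blue above 0.7 m/s and contact force between the fingers and tray_blue below 0.05 N).
It fails at once if the red tray is dropped or thrown (moves faster than 0.7 m/s while no finger touches it) (linear speed of tray_red above 0.7 m/s and contact force between the fingers and tray_red below 0.05 N).
It also fails if it takes over 72 s, if anything falls off the work surface, if the arm or the gripper's body presses on something with over 40 N, if the wrist force passes 120 N, or if a joint passes its speed limit or range.

ROBOT

A 6-joint arm with a two-finger parallel gripper is mounted at the origin on the work surface. World frame = base frame: x ahead of the robot, y to its left, z up, the work surface at z = 0. Lengths are in m, angles in rad, forces in N, time in s.
With the tool pointing down it reaches from about 0.225 to 0.875 m from the base axis. Payload 3.4 kg.
Tool frame: the origin (TCP) lies on the centre line of the jaws, within the pads' length; the fingertips stand 17 mm ahead of it and the grasp point (between the pads) lies 2 mm behind it (nose_length is the distance from the TCP to the fingertips, in m); z points along the fingers, y is the line along which they close (so a half turn about z gives the same grasp; the last joint's range is limited). The gripper opens to 85 mm and grips with 20 to 120 N. Pads are 22 mm wide; open, the fingers measure 114 mm over their backs; the gripper's body (76 mm by 85 mm) begins 54 mm behind the grasp point. The pads swing forward as they close: fully open they stand 13 mm farther back than shut.
Start: joints at [-1.341, 0.276, 1.505, -0, 1.361, -0.121], TCP at [0.198, -0.54, 0.248] pointing down, gripper open.
Joint ranges: [-2.89, 2.89], [-0.75, 2.08], [0.22, 2.7], [-1.18, 4.32], [0.11, 2.71], [-2.7, 2.7]. Speed limits (rad/s): [2.57, 2.57, 3.14, 3.14, 3.14, 3.14].

INTERFACE

Orientations are given as a unit quaternion [w, x, y, z].
In Python, from rig import get_state, get_image, sign_off, find_in, place_of, nose_length gives the robot as it stands.
- The arm moves only by the tool apply_moves, never from a script. Its argument "deltas" is one flat list of numbers, 5 for each row, row after row: the finger opening in mm, from 0 to 85.4, then the shift along the tool's x, y, z in mm, then the turn about the tool's z in degrees. A call has 1 to 12 rows; each row is the pose to reach, as a shift and turn from the pose commanded when the call began, along the tool's axes at that moment; what a row does not reach only later rows make up. A row lasts 1/12 s, in which the tool goes at most 41.7 mm and 7.16 degrees, less where a joint would pass 70% of its speed; a pose out of reach is approached as far as the arm can. A call with a gripper value outside its range is refused whole. The fingers move at their own pace and stop on an object; "squeeze" is the grip in N (left out, the last holds). Time passes only in rows, so rows that repeat a pose let the fingers close. It gives the time, the measured TCP pose, the force, the opening and the grip force at its end, in the units of the state.
- get_state(): the state, without advancing time (a new reading comes with each control period).
- get_image(name): name is "side" or "top" or "wrist"; returns a dict with "frame" (480x640x3 uint8, red, green, blue), "K" (3x3 intrinsics, pixels), "position" and "orientation" of the camera in the world. Camera axes: x right, y down, z forward; pixel columns grow to the right and rows downward; lengths in m; the calibration is good to about 2 mm. A picture is of the moment at which its call begins. There is no depth.
- sign_off(): hands the job in; it is judged then, once.
Trained networks look in a picture, given as the dict that the camera call returned (one of the last four; its "shot" number tells which), for a name from the list of things; names that differ only in an ending like _2 or _b are one class to them, and where a whole thing is asked for, a point or a joint stands for the part that bears it (a point fixed in the world has none). Each returns a list of dicts, best first, with "score" (0 to 1); they miss things now and then, are a little off and sometimes report something else, mostly with a low value. They report only what shows in the picture. A call takes as long as a camera call.
- find_in(query, picture): "point" ([column, row] in pixels, amid what is visible of it).
- place_of(query, picture): "point" ([column, row] in pixels: a listed point, or the origin of a listed thing).
The state is a dict: "clock": time; "qpos": joint angles; "qd": joint speeds; "effort": joint torques, N m; "position": TCP position; "ee_rot": TCP orientation; "contact_force": force on the tool from outside, world axes, zero at the start; "moment": the same for the moment, N m; "width": finger opening in m; "gripper_force": force on a finger pad.
Only numpy, scipy, OpenCV 4.12 (cv2) and the standard library are available. Lean on these libraries where they do the work, as an engineer would, in place of code of your own. Each camera call takes 0.05 s, during which the arm holds its last target. There are 200 camera calls.

## Working session

There is one attempt and no reset: what is moved stays moved. The work goes in short steps, Python scripts to look and compute and a tool call to move; the robot and the scene stay as the last step left them, time stands still between calls to the robot, and variables do not carry over. Pictures are saved under pics/ and viewed, at most 10 in all, crops included, and the job is handed in when it is done.

Besides the shell and the picture viewer there is one more tool, called after "Call:" as a command line: name --argument value ..., lists and objects as JSON in quotes. apply_moves: Moves the arm, as the interface text tells. Its arguments: {"type":"object","properties":{"deltas":{"type":"array"},"squeeze":{"type":"number"}},"required":["deltas"]}

```bash
mkdir -p pics; ls; cat > h.py <<'E'
import numpy as np, cv2
from scipy.spatial.transform import Rotation as R
from rig import *
def rot(q): return R.from_quat([q[1],q[2],q[3],q[0]]).as_matrix()
def px2w(p,im,z):
    d=rot(im['orientation'])@np.linalg.inv(im['K'])@np.array([p[0],p[1],1.])
    o=np.array(im['position']); return o+d*(z-o[2])/d[2]
def w2px(X,im):
    c=rot(im['orientation']).T@(np.array(X)-im['position']); u=im['K']@c; return u[:2]/u[2]
def save(im,n): cv2.imwrite('pics/'+n+'.png',cv2.cvtColor(im['frame'],cv2.COLOR_RGB2BGR))
def tool(dw):
    s=get_state(); return rot(s['ee_rot']).T@np.array(dw)
E
python3 - <<'E'
from h import *
a=get_image('top');b=get_image('side')
save(a,'top0');save(b,'side0')
Z=dict(tray_blue=0,tray_red=0,holder_blue=0,holder_red=0,tray_blue_rib=.022,tray_red_rib=.022,holder_blue_rim=.028,holder_red_rim=.028,emery_stick=.028,bottle=0,jar=0,pliers=0)
for n,z in Z.items():
    for im,k in((a,'t'),(b,'s')):
        r=place_of(n,im)[:2]
        print(n,k,[(np.round(q['point']).tolist(),round(q['score'],2),np.round(px2w(q['point'],im,z)[:2],3).tolist()) for q in r])
s=get_state();print(s['position'],np.round(rot(s['ee_rot']),3).tolist(),nose_length, s['clock'])
E
```

```text
pics
tray_blue t [([151.0, 286.0], 0.81, [0.498, 0.352])]
tray_blue s [([241.0, 372.0], 0.62, [0.488, 0.356])]
tray_red t [([460.0, 283.0], 0.71, [0.521, -0.328])]
tray_red s [([460.0, 207.0], 0.76, [0.535, -0.341]), ([398.0, 190.0], 0.21, [0.704, -0.311])]
holder_blue t [([360.0, 272.0], 0.95, [0.541, -0.107])]
holder_blue s [([288.0, 225.0], 0.73, [0.778, 0.005]), ([400.0, 247.0], 0.58, [0.532, -0.103])]
holder_red t [([269.0, 250.0], 0.93, [0.584, 0.096])]
holder_red s []
tray_blue_rib t [([144.0, 288.0], 0.87, [0.493, 0.36])]
tray_blue_rib s [([246.0, 363.0], 0.87, [0.479, 0.35]), ([399.0, 239.0], 0.55, [0.533, -0.101])]
tray_red_rib t [([462.0, 278.0], 0.9, [0.529, -0.326]), ([364.0, 273.0], 0.68, [0.535, -0.114])]
tray_red_rib s [([465.0, 206.0], 0.71, [0.51, -0.317]), ([398.0, 237.0], 0.19, [0.539, -0.105])]
holder_blue_rim t [([358.0, 270.0], 0.56, [0.542, -0.101])]
holder_blue_rim s [([397.0, 236.0], 0.76, [0.537, -0.099]), ([314.0, 265.0], 0.42, [0.588, 0.098])]
holder_red_rim t [([266.0, 250.0], 0.93, [0.58, 0.099])]
holder_red_rim s [([313.0, 266.0], 0.65, [0.586, 0.103])]
emery_stick t [([364.0, 273.0], 0.96, [0.534, -0.114]), ([310.0, 169.0], 0.54, [0.764, 0.009])]
emery_stick s [([403.0, 234.0], 0.57, [0.534, -0.113]), ([314.0, 269.0], 0.5, [0.577, 0.108])]
bottle t [([193.0, 184.0], 0.92, [0.732, 0.275])]
bottle s []
jar t [([449.0, 202.0], 0.56, [0.705, -0.309])]
jar s [([244.0, 362.0], 0.64, [0.501, 0.34]), ([398.0, 190.0], 0.61, [0.704, -0.31])]
pliers t [([311.0, 167.0], 0.65, [0.778, 0.008])]
pliers s [([287.0, 223.0], 0.71, [0.786, 0.003])]
[ 0.19759783 -0.54002787  0.24832485] [[0.939, 0.344, 0.0], [0.344, -0.939, -0.0], [-0.0, 0.0, -1.0]] 0.017 1.3
```

View pics/top0.png

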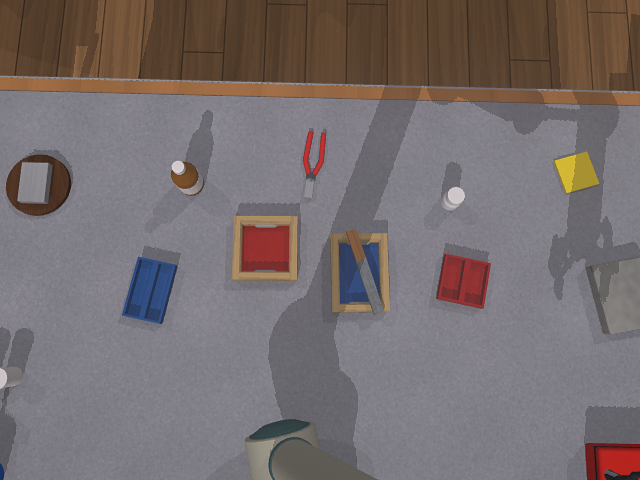

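View pics/side0.png

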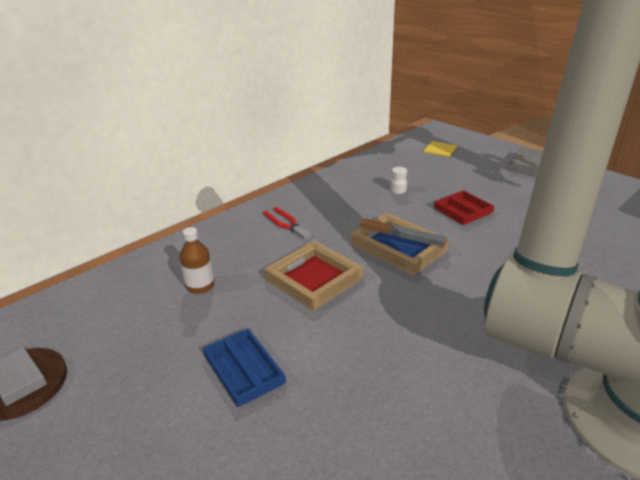

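The top view shows the blue tray at (150,288), the red holder at (266,248) and the blue holder at (360,272), with the stick running across it from (352,233) to (378,312). The red tray is at (464,280), the bottle at (187,180), the jar at (453,198) and the pliers at (313,165). The side view agrees. Next I'll segment the image to get angles.

```bash
cat >> h.py <<'E'
def rect(mask,im,z,roi=None,hull=True):
    m=mask.astype(np.uint8)
    if roi is not None:
        k=np.zeros_like(m);x0,y0,x1,y1=[int(v) for v in roi];k[max(y0,0):y1,max(x0,0):x1]=1;m=m*k
    m=cv2.morphologyEx(m,cv2.MORPH_OPEN,np.ones((3,3)))
    cs,_=cv2.findContours(m,cv2.RETR_EXTERNAL,cv2.CHAIN_APPROX_NONE)
    c=max(cs,key=cv2.contourArea)[:,0,:].astype(float)
    w=np.array([px2w(p,im,z)[:2] for p in c])
    (cx,cy),(w_,h_),ang=cv2.minAreaRect((w*1000).astype(np.float32))
    if w_<h_: w_,h_,ang=h_,w_,ang+90
    return np.round([cx,cy,w_,h_,(ang+90)%180-90],1)
def masks(im):
    hsv=cv2.cvtColor(im['frame'],cv2.COLOR_RGB2HSV);H,S,V=[hsv[...,i].astype(int) for i in range(3)]
    return dict(blue=(H>100)&(H<125)&(S>120),red=((H<6)|(H>172))&(S>140),wood=(H>10)&(H<25)&(S>60)&(V>100),hsv=hsv)
E
python3 - <<'E'
from h import *
a=get_image('top');m=masks(a)
print('btray',rect(m['blue'],a,.022,(100,240,200,340)))
print('rtray',rect(m['red'],a,.022,(420,240,510,320)))
print('rhold',rect(m['wood']|m['red'],a,.028,(220,205,310,290)))
print('bhold',rect(m['wood']|m['blue'],a,.028,(320,220,400,325)))
for p in [(376,300),(372,285),(366,270),(345,270),(300,330),(268,220)]: print(p,m['hsv'][p[1],p[0]])
E
```

```text
btray [488.7 348.1 129.7  87.9 -10.9]
rtray [ 523.7 -330.4  101.    99.7  -10.7]
rhold [584.8 103.3 141.  140.4   1.3]
bhold [ 540.9 -102.8  180.2  124.4    1.9]
(376, 300) [107  15 119]
(372, 285) [113  18 112]
(366, 270) [105  13 119]
(345, 270) [112 121  97]
(300, 330) [129  16 112]
(268, 220) [ 17 103 168]
```

Call:
apply_moves --deltas '[85, 40, -28, 0, 0, 85, 80, -56, 0, 0, 85, 120, -84, 0, 0, 85, 152, -107, 0, 0, 85, 185, -130, 0, 0, 85, 217, -153, 0, 0, 85, 250, -176, 0, 0, 85, 282, -199, 0, 0, 85, 315, -222, 0, 0, 85, 348, -245, 0, 0, 85, 382, -270, 0, 0, 85, 417, -295, 0, 0]'

```text
clock: 2.35
position: [0.4826, -0.1267, 0.2486]
ee_rot: [0.0, 0.985, 0.175, 0.0]
contact_force: [-0.1, -1.0, -1.0]
width: 0.0852
gripper_force: 0.0
```

```bash
python3 - <<'E'
from h import *
s=get_state();print(s['position'],s['clock'])
a=get_image('wrist');save(a,'w1');print(a['position'],np.round(rot(a['orientation']),2).tolist())
for n,z in dict(emery_stick=.028,holder_blue_rim=.028,holder_blue=0).items():
    print(n,[(q['point'],q['score'],px2w(q['point'],a,z)) for q in place_of(n,a)[:2]])
E
```

```text
[ 0.48255121 -0.12667754  0.24863114] 2.35
[ 0.54920906 -0.10305049  0.37467252] [[0.34, -0.9, -0.27], [-0.94, -0.33, -0.1], [0.0, 0.29, -0.96]]
emery_stick [([334.5, 141.4], 0.92, array([ 0.53509874, -0.11630489,  0.028     ]))]
holder_blue_rim [([318.0, 138.9], 0.68, array([ 0.53233137, -0.1029811 ,  0.028     ]))]
holder_blue [([323.3, 137.6], 0.77, array([ 0.53361808, -0.1069793 ,  0.        ]))]
```

View pics/w1.png

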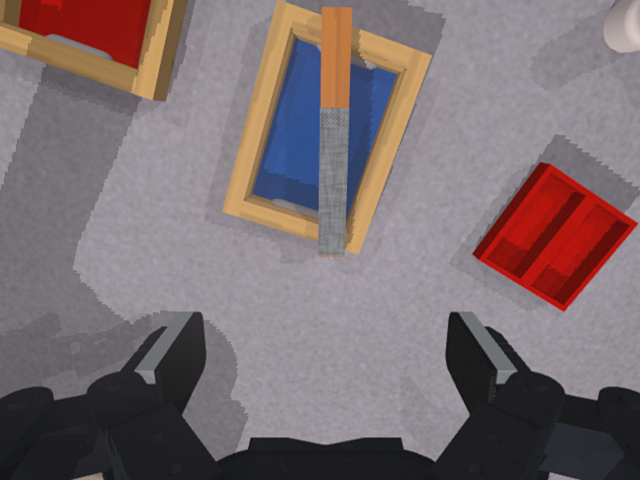

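The wrist view shows the stick from its near end at (331,252) to its far end at (337,8). The blue recess is unobstructed on both sides of it.

```bash
python3 - <<'E'
from h import *
a=get_image('wrist')
for z in(.040,):
    p,q=px2w((331.5,252),a,z),px2w((337,8),a,z);d=q-p
    print(p,q,(p+q)/2,np.linalg.norm(d),np.degrees(np.arctan2(d[1],d[0])))
s=get_state();print(s['position'],s['clock'])
R_=rot(s['ee_rot']);print(R_[:,0], tool([.536-s['position'][0],-.1155-s['position'][1],.05-s['position'][2]])*1000)
E
```

```text
[ 0.44821016 -0.14662908  0.04      ] [ 0.62308928 -0.08533192  0.04      ] [ 0.53564972 -0.1159805   0.04      ] 0.18531068133261375 19.316153176568786
[ 0.48146021 -0.12872075  0.24820035] 2.6
[ 0.93871121  0.34470317 -0.00099729] [ 55.95201006   6.29113706 198.14780009]
```

Call:
apply_moves --deltas '[45, 14, 2, 37, 0, 45, 28, 4, 74, 0, 45, 42, 5, 110, 1, 45, 56, 6, 140, 1, 45, 56, 6, 140, 1, 45, 56, 6, 140, 1]'

```text
clock: 3.1
position: [0.5348, -0.1164, 0.1068]
ee_rot: [-0.001, 0.986, 0.165, -0.002]
contact_force: [-0.2, -0.4, 0.1]
width: 0.0451
gripper_force: 0.0
```

```bash
python3 - <<'E'
from h import *
s=get_state();print(s['position'],s['clock'],s['width'])
print(tool([.5357-s['position'][0],-.116-s['position'][1],.047-s['position'][2]])*1000)
E
```

```text
[ 0.53484605 -0.11635382  0.10684622] 3.1 0.04507162776136539
[ 1.16131508  0.07654307 59.8420465 ]
```

Call:
apply_moves --deltas '[45, 1, 0, 30, 0, 45, 1, 0, 55, 0, 45, 1, 0, 60, 0, 45, 1, 0, 60, 0, 10, 1, 0, 60, 0, 10, 1, 0, 60, 0, 10, 1, 0, 60, 0, 10, 1, 0, 60, 0, 10, 1, 0, 60, 0]' --squeeze 30

```text
clock: 3.85
position: [0.5387, -0.1156, 0.0507]
ee_rot: [0.001, 0.986, 0.166, 0.002]
contact_force: [-0.2, -1.1, 7.3]
width: 0.0209
gripper_force: 30.5
```

Call:
apply_moves --deltas '[10, 0, 0, -30, 0, 10, 0, 0, -50, 0, 10, -35, 9, -50, 0, 10, -72, 18, -50, 0, 10, -110, 27, -50, 0, 10, -147, 37, -50, 0, 10, -184, 46, -40, 0, 10, -184, 46, -10, 0, 10, -184, 46, 10, 0, 10, -184, 46, 22, 0, 10, -184, 46, 22, 0, 10, -184, 46, 22, 0]'

```text
clock: 4.85
position: [0.3787, -0.2185, 0.0267]
ee_rot: [0.0, 0.986, 0.166, 0.0]
contact_force: [0.0, -0.6, 0.7]
width: 0.021
gripper_force: 29.7
```

```bash
python3 - <<'E'
from h import *
a=get_image('wrist');b=get_image('side');save(a,'w2')
s=get_state();print(s['position'],s['clock'],s['width'],s['contact_force'])
E
```

```text
[ 0.37954494 -0.21894657  0.02739464] 4.95 0.020851370005019864 [ 0.23963116  0.02957308 -0.59521433]
```

View pics/w2.png

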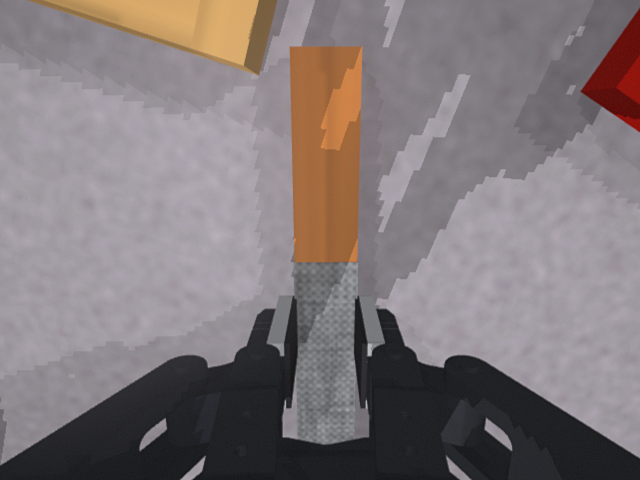

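The stick is held level by its grey half, just above the bench, clear of the holder and the red tray. I'll lower it and release.

Call:
apply_moves --deltas '[10, 0, 0, 4, 0, 10, 0, 0, 7, 0, 10, 0, 0, 7, 0, 35, 0, 0, 7, 0, 35, 0, 0, 7, 0, 35, 0, 0, 7, 0, 35, 0, 0, -35, 0, 40, 0, 0, -75, 0, 45, 0, 0, -110, 0, 45, 0, 0, -140, 0]'

```text
clock: 5.78
position: [0.3788, -0.2185, 0.1686]
ee_rot: [0.001, 0.986, 0.166, 0.001]
contact_force: [0.9, -0.4, -0.3]
width: 0.0451
gripper_force: 0.0
```

```bash
python3 - <<'E'
from h import *
a=get_image('wrist');save(a,'w3');t=get_image('top');m=masks(t)
print('bhold',rect(m['wood']|m['blue'],t,.028,(320,220,400,325)))
print([ (q['point'],q['score'],px2w(q['point'],t,0)) for q in place_of('emery_stick',t)[:2]])
b=get_image('side')
for n in('holder_blue_rim','holder_red_rim'):
  for im in(t,b):print(n,[ (q['score'],px2w(q['point'],im,.028)) for q in place_of(n,im)[:1]])
s=get_state();print(s['position'],s['clock'],rot(s['ee_rot'])[:,0])
E
```

```text
bhold [ 536.5 -102.9  171.   124.5    2. ]
[([411.6, 346.8], 0.82, array([ 0.37946241, -0.21986691,  0.        ])), ([312.2, 163.9], 0.65, array([0.78627242, 0.00449931, 0.        ]))]
holder_blue_rim [(0.61, array([ 0.5382855 , -0.09912561,  0.028     ]))]
holder_blue_rim [(0.83, array([ 0.53834707, -0.10393748,  0.028     ]))]
holder_red_rim [(0.95, array([0.57938956, 0.10377712, 0.028     ]))]
holder_red_rim [(0.66, array([0.58740951, 0.10159164, 0.028     ]))]
[ 0.37753463 -0.21756106  0.16465766] 6.1833 [ 0.94495501  0.32719386 -0.00205101]
```

View pics/w3.png

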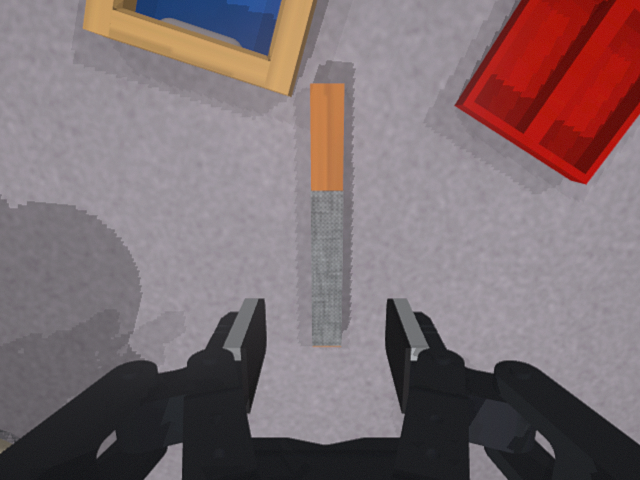

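The stick lies flat on the bench, with its far end at (327,85) and near end at (327,345). The red tray comes next: I'll turn to its rib and take a close look.

Call:
apply_moves --deltas '[50, 10, 25, -6, 6, 50, 21, 50, -12, 12, 50, 32, 76, -18, 18, 50, 43, 102, -24, 24, 50, 53, 126, -30, 30, 50, 53, 126, -30, 30, 50, 53, 126, -30, 30]'

```text
clock: 6.77
position: [0.4701, -0.3207, 0.1945]
ee_rot: [-0.001, 0.995, -0.095, -0.001]
contact_force: [-0.7, -0.1, -0.1]
width: 0.0503
gripper_force: 0.0
```

```bash
python3 - <<'E'
from h import *
a=get_image('wrist');m=masks(a)
print('rtray',rect(m['red'],a,.022,(100,0,540,300)))
print([ (q['point'],q['score'],px2w(q['point'],a,.022)) for q in place_of('tray_red_rib',a)[:2]])
s=get_state();print(s['position'],s['clock'],rot(s['ee_rot'])[:,0],np.degrees(np.arctan2(*rot(s['ee_rot'])[1::-1,0])))
print(tool([.5237-s['position'][0],-.3304-s['position'][1],.06-s['position'][2]])*1000,s['qpos'])
E
```

```text
rtray [ 521.7 -333.    99.7   99.6   79. ]
[([328.9, 144.9], 0.94, array([ 0.5215068 , -0.33454823,  0.022     ]))]
[ 0.46864881 -0.31892207  0.19463346] 6.8667 [ 0.98211311 -0.18825535 -0.00371008] -10.851061203985243
[ 56.7267812    1.20792041 134.42156592] [-7.20286742e-01  3.00829121e-01  1.60656541e+00  4.17873029e-05
  1.23852360e+00  1.03988674e+00]
```

Call:
apply_moves --deltas '[36, 18, 1, 35, 0, 36, 36, 2, 70, 0, 36, 53, 2, 105, 0, 36, 53, 2, 130, 0, 36, 53, 2, 140, 0, 36, 53, 2, 140, 0]'

```text
clock: 7.37
position: [0.5187, -0.3295, 0.0531]
ee_rot: [-0.002, 0.996, -0.095, -0.004]
contact_force: [-0.0, 0.8, -0.1]
width: 0.0356
gripper_force: 0.0
```

```bash
python3 - <<'E'
from h import *
a=get_image('wrist');save(a,'w4')
P=[get_state()['position']]
for i in range(2): get_image('wrist');P.append(get_state()['position'])
print(np.round(P,4))
E
```

```text
[[ 0.52   -0.3307  0.0554]
 [ 0.5211 -0.3317  0.057 ]
 [ 0.5218 -0.3324  0.058 ]]
```

View pics/w4.png

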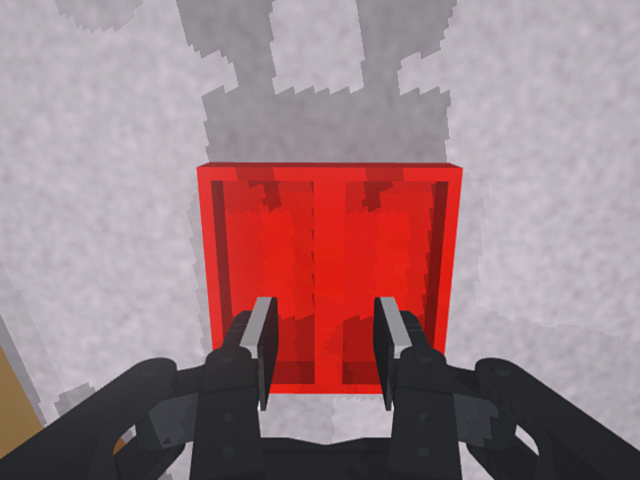

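The fingers straddle the rib centrally: rib at column 328, pads at 272 and 382. I'll descend and pinch.

Call:
apply_moves --deltas '[36, 0, 0, 15, 0, 36, 0, 0, 28, 0, 36, 0, 0, 30, 0, 36, 0, 0, 30, 0, 36, 0, 0, 30, 0, 5, 0, 0, 30, 0, 5, 0, 0, 30, 0, 5, 0, 0, 30, 0, 5, 0, 0, 30, 0, 5, 0, 0, 30, 0]' --squeeze 60

```text
clock: 8.35
position: [0.5221, -0.3324, 0.0278]
ee_rot: [0.001, 0.995, -0.095, 0.001]
contact_force: [-0.2, 0.4, 5.5]
width: 0.0102
gripper_force: 62.1
```

Call:
apply_moves --deltas '[5, 0, 0, -12, 0, 5, 0, 0, -40, 0, 5, 0, 0, -75, 0, 5, -5, -20, -100, 0, 5, -15, -55, -100, -2, 5, -25, -95, -100, -4, 5, -35, -135, -100, -6, 5, -45, -175, -100, -8, 5, -55, -215, -100, -10, 5, -65, -255, -100, -12, 5, -75, -295, -100, -12, 5, -85, -335, -100, -12]'

```text
clock: 9.35
position: [0.5004, 0.0148, 0.1261]
ee_rot: [0.0, 1.0, 0.009, -0.0]
contact_force: [1.2, 0.1, -2.8]
width: 0.0101
gripper_force: 60.8
```

Call:
apply_moves --deltas '[5, 0, -40, 0, 0, 5, -4, -73, 0, 0, 5, -7, -87, 0, 0, 5, -7, -87, 0, 0, 5, -7, -87, 0, 0, 5, -7, -87, 0, 0]'

```text
clock: 9.85
position: [0.4927, 0.0992, 0.1261]
ee_rot: [0.0, 1.0, 0.01, -0.0]
contact_force: [-0.3, -0.4, -2.0]
width: 0.0104
gripper_force: 60.9
```

```bash
python3 - <<'E'
from h import *
for i in range(4): get_image('wrist')
a=get_image('wrist');save(a,'w5')
s=get_state();print(s['position'],s['clock'],s['width'],s['contact_force'],np.degrees(np.arctan2(*rot(s['ee_rot'])[1::-1,0])))
m=masks(a)
print('tray',rect(m['red'],a,s['position'][2]-.0278+.022,(150,130,500,480)))
E
```

```text
[0.49295286 0.09881724 0.12623209] 10.1 0.010218996093204287 [-0.15719766 -0.35906636 -3.28347644] 1.0000815182019163
tray [493.6  97.3 102.2 100.1   1. ]
```

View pics/w5.png

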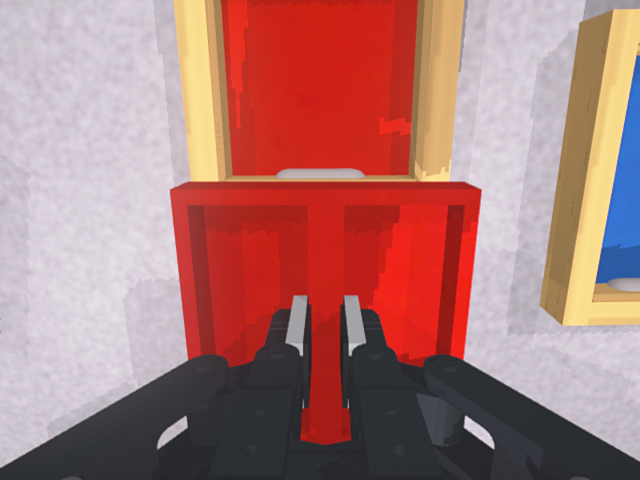

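The tray is held level, with its front corners at (171,188) and (481,188). The red holder lies ahead with its rim at columns 175 to 462 and the near catch at (320,173). I'll measure their relative position within this frame.

```bash
python3 - <<'E'
from h import *
a=get_image('wrist');m=masks(a);s=get_state();zt=s['position'][2]-.0278+.022
H=m['hsv'].astype(int); w=((m['wood']|m['red'])|((H[...,0]<28)&(H[...,1]>90)))
L=[];Rr=[]
for r in range(5,165,10):
    c=np.flatnonzero(w[r,100:520])+100
    c=c[(c>150)&(c<500)]
    L.append(px2w((c[0],r),a,.028)[:2]);Rr.append(px2w((c[-1]+1,r),a,.028)[:2])
L,Rr=np.array(L)*1000,np.array(Rr)*1000
for q in(L,Rr):
    k=np.polyfit(q[:,0],q[:,1],1);print('edge y at x=585',np.polyval(k,585),'ang',np.degrees(k[0]),np.round(q[:,1],1))
L=[];Rr=[]
for r in range(195,330,15):
    c=np.flatnonzero(m['red'][r]);L.append(px2w((c[0],r),a,zt)[:2]);Rr.append(px2w((c[-1]+1,r),a,zt)[:2])
L,Rr=np.array(L)*1000,np.array(Rr)*1000
for q in(L,Rr):
    k=np.polyfit(q[:,0],q[:,1],1);print('tray y at x=493',np.polyval(k,493),'ang',np.degrees(k[0]))
for c in (190,250,300,350,400,460):
    col=m['red'][:,c]; rr=[r for r in range(160,200) if col[r:r+12].all() and not col[r-1]]
    print(c,rr,[np.round(px2w((c,r),a,zt)[0]*1000,1) for r in rr])
print(s['position'],s['clock'])
E
```

```text
edge y at x=585 172.0251664421868 ang 1.431214363800686 [172.8 172.7 172.6 172.5 172.3 172.2 172.1 172.  171.9 171.8 171.6 171.5
 171.4 171.3 171.1 171. ]
edge y at x=585 31.704844292891302 ang 1.1187814240149367 [32.5 32.  32.  32.  32.  32.  32.  32.  31.5 31.4 31.4 31.4 31.4 31.4
 30.8 30.8]
tray y at x=493 147.2242616920715 ang 0.9941287185728755
tray y at x=493 47.1645325847219 ang 1.13167173148224
190 [182] [np.float64(543.9)]
250 [182] [np.float64(544.2)]
300 [182] [np.float64(544.5)]
350 [182] [np.float64(544.8)]
400 [182] [np.float64(545.1)]
460 [182] [np.float64(545.4)]
[0.49291082 0.09894412 0.12623309] 10.15
```

Call:
apply_moves --deltas '[5, -20, 0, -15, 0, 5, -45, 0, -35, 0, 5, -70, 0, -50, 0, 5, -80, 0, -60, 0, 5, -80, 0, -60, 0, 5, -80, 0, -60, 0, 5, -80, 0, -60, 0, 5, -80, 0, -60, 0]'

```text
clock: 10.82
position: [0.4137, 0.0981, 0.1857]
ee_rot: [0.0, 1.0, 0.009, -0.0]
contact_force: [-0.2, 0.6, -2.7]
width: 0.0101
gripper_force: 60.9
```

```bash
python3 - <<'E'
from h import *
for i in range(2): get_image('wrist')
a=get_image('wrist');save(a,'w6');m=masks(a);s=get_state();print(s['position'])
print('hold',rect(m['wood']|m['red'],a,.028,(0,0,640,183)),[ (q['point'],px2w(q['point'],a,.028)) for q in place_of('holder_red_rim',a)[:1]])
t=get_image('top');mt=masks(t);save(t,'top6')
z=s['position'][2]-.0278+.022
u=w2px([s['position'][0],s['position'][1],z],t);print(u)
E
```

```text
[0.413181   0.09822723 0.18556076]
hold [532.7 101.1 140.4  41.4 -88.9] []
[256.41155776 326.56146214]
```

View pics/w6.png

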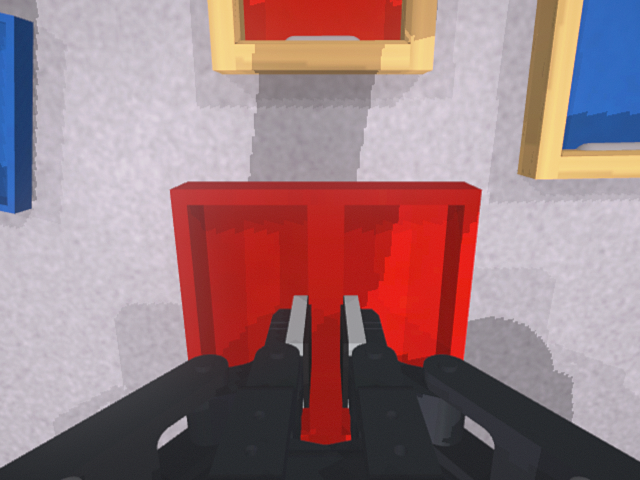

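The whole near edge of the red holder shows at row 72, and the tray front at rows 183 to 205. I'll find the exact edges.

```bash
python3 - <<'E'
from h import *
im=cv2.imread('pics/w6.png')
print('hold',[(r,im[r,300].tolist()) for r in range(62,78)])
print('tray',[(r,im[r,260].tolist()) for r in range(179,212,1)])
a=get_image('wrist');s=get_state();zt=s['position'][2]-.0278+.022
print(s['position'])
for r in(66,68,70,72): print(r,px2w((325,r),a,.028)*1000,px2w((325,r),a,.0)*1000)
for r in(182,186,188,190,192): print(r,px2w((325,r),a,zt)*1000,px2w((325,r),a,zt-.018)*1000)
E
```

```text
hold [(62, [100, 155, 197]), (63, [100, 152, 190]), (64, [98, 149, 188]), (65, [98, 148, 187]), (66, [97, 148, 188]), (67, [97, 148, 189]), (68, [101, 151, 191]), (69, [94, 143, 181]), (70, [77, 113, 143]), (71, [69, 100, 127]), (72, [68, 100, 128]), (73, [71, 104, 131]), (74, [108, 117, 135]), (75, [131, 127, 137]), (76, [133, 126, 137]), (77, [130, 126, 137])]
tray [(179, [164, 158, 165]), (180, [164, 156, 162]), (181, [111, 108, 159]), (182, [59, 57, 157]), (183, [48, 48, 157]), (184, [48, 48, 156]), (185, [50, 47, 155]), (186, [50, 49, 156]), (187, [49, 46, 154]), (188, [49, 48, 157]), (189, [46, 49, 176]), (190, [47, 49, 188]), (191, [47, 47, 189]), (192, [46, 48, 189]), (193, [48, 48, 190]), (194, [42, 45, 188]), (195, [47, 48, 190]), (196, [46, 47, 189]), (197, [44, 44, 189]), (198, [43, 46, 188]), (199, [43, 45, 189]), (200, [42, 43, 188]), (201, [43, 45, 189]), (202, [42, 43, 188]), (203, [42, 43, 190]), (204, [40, 40, 183]), (205, [40, 42, 164]), (206, [39, 42, 156]), (207, [38, 38, 155]), (208, [38, 41, 156]), (209, [36, 39, 155]), (210, [35, 39, 156]), (211, [36, 39, 157])]
[0.41290861 0.09827098 0.18583464]
66 [515.8846048   99.08050256  28.        ] [519.0029849   99.16585493   0.        ]
68 [514.70602296  99.05807402  28.        ] [517.70807322  99.14121262   0.        ]
70 [513.52439806  99.03558756  28.        ] [516.40981811  99.11650668   0.        ]
72 [512.33971829  99.01304298  28.        ] [515.1082066   99.09173687   0.        ]
182 [464.71405771  97.96549609 180.03464152] [462.03723947  97.93127617 162.03464152]
186 [463.43457251  97.94114734 180.03464152] [460.58280716  97.90359816 162.03464152]
188 [462.79214793  97.92892193 180.03464152] [459.85254231  97.88970114 162.03464152]
190 [462.14792535  97.9166623  180.03464152] [459.12023362  97.87576523 162.03464152]
192 [461.50189721  97.90436832 180.03464152] [458.38587249  97.86179025 162.03464152]
```

Call:
apply_moves --deltas '[5, 30, 0, 0, 0, 5, 65, -1, 10, 0, 5, 100, -1, 30, 0, 5, 135, -2, 60, 0, 5, 160, -2, 90, 0, 5, 171, -2, 108, 0, 5, 171, -2, 112, 0, 5, 171, -2, 112, 0, 5, 171, -2, 112, 0, 5, 171, -2, 112, 0, 5, 171, -2, 112, 0, 5, 171, -2, 112, 0]'

```text
clock: 12.12
position: [0.5838, 0.1037, 0.076]
ee_rot: [-0.0, 1.0, 0.01, 0.001]
contact_force: [-0.5, 1.1, -2.7]
width: 0.0098
gripper_force: 60.8
```

```bash
python3 - <<'E'
from h import *
for i in range(3): s=get_state();get_image('wrist')
s=get_state();print(s['position'],s['clock'],s['contact_force'],np.degrees(np.arctan2(*rot(s['ee_rot'])[1::-1,0])))
E
```

```text
[0.5836861  0.10362053 0.07525684] 12.2667 [-0.73173448 -0.24436129 -2.61529347] 1.1049818075969622
```

Call:
apply_moves --deltas '[5, 0, 0, 8, 0, 5, 0, 0, 16, 0, 5, 0, 0, 24, 0, 5, 0, 0, 30, 0, 5, 0, 0, 33, 0, 5, 0, 0, 33, 0, 5, 0, 0, 33, 0, 5, 0, 0, 33, 0]'

```text
clock: 12.93
position: [0.5843, 0.1035, 0.0415]
ee_rot: [0.0, 1.0, 0.01, 0.001]
contact_force: [1.8, 0.1, -1.7]
width: 0.01
gripper_force: 61.1
```

Call:
apply_moves --deltas '[5, 0, 0, 3, 0, 5, 0, 0, 5, 0, 5, 0, 0, 7, 0, 5, 0, 0, 9, 0, 5, 0, 0, 11, 0, 5, 0, 0, 12, 0, 5, 0, 0, 12, 0, 5, 0, 0, 12, 0]' --squeeze 90

```text
clock: 13.6
position: [0.5836, 0.1036, 0.0338]
ee_rot: [0.0, 1.0, 0.01, 0.001]
contact_force: [-6.9, -0.9, 30.5]
width: 0.0091
gripper_force: 96.7
```

Call:
apply_moves --deltas '[5, 0, 0, -5, 0, 5, 0, 0, -5, 0, 34, 0, 0, -5, 0, 34, 0, 0, -5, 0, 34, 0, 0, -5, 0, 34, 0, 0, -5, 0, 34, 0, 0, -35, 0, 34, 0, 0, -70, 0, 34, 0, 0, -105, 0, 34, 0, 0, -120, 0]'

```text
clock: 14.43
position: [0.5858, 0.1037, 0.1534]
ee_rot: [-0.0, 1.0, 0.01, 0.003]
contact_force: [0.1, -0.5, -0.5]
width: 0.0339
gripper_force: 0.0
```

```bash
python3 - <<'E'
from h import *
get_image('wrist');get_image('wrist')
a=get_image('wrist');save(a,'w7');t=get_image('top')
s=get_state();print(s['position'],s['clock'],np.degrees(np.arctan2(*rot(s['ee_rot'])[1::-1,0])),s['qpos'])
print('btray',rect(masks(t)['blue'],t,.022,(100,240,200,340)))
E
```

```text
[0.58324343 0.10351681 0.14887462] 14.6333 1.0974029310958704 [ 5.82948926e-02  3.71826657e-01  1.61962714e+00 -1.25714628e-04
  1.15077562e+00  1.60998918e+00]
btray [488.7 348.  129.7  88.  -10.9]
```

View pics/w7.png

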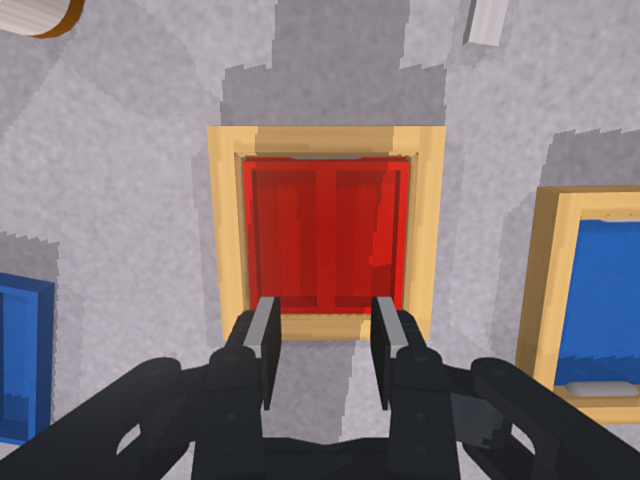

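The red tray sits inside the recess, flush, with an even margin (245 to 410 within the rim at 208 to 445). Next I'll look at the blue tray up close.

Call:
apply_moves --deltas '[28, -15, -28, -10, 0, 28, -32, -56, -20, 0, 28, -50, -88, -30, 0, 28, -68, -120, -40, 3, 28, -88, -155, -50, 6, 28, -108, -190, -50, 9, 28, -130, -225, -50, 12, 28, -149, -259, -50, 12, 28, -149, -259, -50, 12, 28, -149, -259, -50, 12, 28, -149, -259, -50, 12, 28, -149, -259, -50, 12]'

```text
clock: 15.63
position: [0.43, 0.3584, 0.1981]
ee_rot: [0.001, 0.995, -0.095, -0.001]
contact_force: [0.8, 0.0, 1.1]
width: 0.0282
gripper_force: 0.0
```

```bash
python3 - <<'E'
from h import *
get_image('wrist')
a=get_image('wrist');m=masks(a);s=get_state();cv2.imwrite('pics/w8.png',a['frame'][...,::-1])
print(s['position'],s['clock'],np.degrees(np.arctan2(*rot(s['ee_rot'])[1::-1,0])))
print('btray',rect(m['blue'],a,.022,(100,0,540,470)))
r=place_of('tray_blue_rib',a)[:2];print([(q['point'],q['score'],px2w(q['point'],a,.022)) for q in r])
# brightness-based edges
for rw in (40,100,160,220):
    c=np.flatnonzero(m['blue'][rw]); print(rw,c[0],c[-1],px2w((c[0],rw),a,.022)[:2]*1000,px2w((c[-1]+1,rw),a,.022)[:2]*1000)
E
```

```text
[0.43041949 0.358344   0.19864402] 15.7333 -11.021395617993452
btray [486.8 348.6 129.4  83.6 -10.9]
[([319.1, 140.6], 0.9, array([0.48588948, 0.35002786, 0.022     ]))]
40 258 383 [557.59585826 377.28371229] [541.60332319 294.85060967]
100 261 381 [520.38919419 384.19815195] [504.41051545 301.91377656]
160 264 378 [480.12408047 391.68097004] [464.29812536 310.2657697 ]
220 266 376 [436.550851   400.54324106] [420.60374848 318.59510529]
```

Call:
apply_moves --deltas '[28, 18, 0, 35, 0, 28, 36, -1, 70, 0, 28, 52, -2, 105, 0, 28, 57, -2, 130, 0, 28, 57, -2, 141, 0, 28, 57, -2, 141, 0, 28, 57, -2, 141, 0, 28, 57, -2, 141, 0, 28, 57, -2, 141, 0]'

```text
clock: 16.53
position: [0.4869, 0.3516, 0.0604]
ee_rot: [-0.001, 0.995, -0.095, 0.002]
contact_force: [0.6, 0.3, 0.5]
width: 0.028
gripper_force: 0.0
```

```bash
python3 - <<'E'
from h import *
get_image('wrist')
a=get_image('wrist');s=get_state();print(s['position'],s['clock'])
g=a['frame'].astype(int)
# columns: find rib & pads on row 310
for rw in (250,310):
    row=g[rw]; print(rw,[(c,row[c].tolist()) for c in range(240,420,6)])
E
```

```text
[0.4866021  0.35150685 0.06012028] 16.6333
250 [(240, [59, 95, 164]), (246, [47, 68, 112]), (252, [56, 101, 177]), (258, [54, 100, 176]), (264, [52, 99, 179]), (270, [54, 102, 180]), (276, [51, 101, 178]), (282, [47, 98, 179]), (288, [49, 104, 187]), (294, [47, 104, 188]), (300, [46, 97, 174]), (306, [46, 97, 174]), (312, [47, 96, 173]), (318, [48, 104, 189]), (324, [49, 105, 188]), (330, [52, 106, 190]), (336, [48, 103, 189]), (342, [50, 103, 189]), (348, [45, 99, 179]), (354, [47, 101, 180]), (360, [49, 102, 182]), (366, [46, 101, 182]), (372, [46, 99, 180]), (378, [51, 105, 189]), (384, [50, 104, 189]), (390, [46, 97, 172]), (396, [49, 97, 174]), (402, [49, 99, 175]), (408, [47, 95, 169]), (414, [33, 60, 104])]
310 [(240, [61, 107, 184]), (246, [48, 66, 109]), (252, [52, 85, 143]), (258, [49, 51, 62]), (264, [87, 88, 93]), (270, [140, 141, 146]), (276, [141, 141, 147]), (282, [39, 44, 56]), (288, [39, 60, 103]), (294, [50, 103, 186]), (300, [44, 94, 169]), (306, [46, 97, 175]), (312, [44, 95, 174]), (318, [48, 102, 187]), (324, [46, 98, 178]), (330, [45, 97, 177]), (336, [46, 97, 177]), (342, [43, 96, 177]), (348, [46, 98, 177]), (354, [45, 99, 178]), (360, [46, 98, 175]), (366, [33, 33, 36]), (372, [112, 111, 115]), (378, [141, 143, 144]), (384, [141, 142, 144]), (390, [38, 39, 44]), (396, [39, 41, 49]), (402, [41, 92, 167]), (408, [29, 58, 104]), (414, [40, 85, 155])]
```

Call:
apply_moves --deltas '[26, 0, 2, 10, 0, 26, 0, 2, 20, 0, 26, 0, 2, 28, 0, 26, 0, 2, 32, 0, 26, 0, 2, 32, 0, 26, 0, 2, 32, 0, 5, 0, 2, 32, 0, 5, 0, 2, 32, 0, 5, 0, 2, 32, 0, 5, 0, 2, 32, 0, 5, 0, 2, 32, 0]' --squeeze 60

```text
clock: 17.55
position: [0.486, 0.349, 0.0266]
ee_rot: [-0.0, 0.995, -0.095, 0.0]
contact_force: [0.4, 0.0, -0.3]
width: 0.0101
gripper_force: 62.2
```

Call:
apply_moves --deltas '[5, 0, 0, -12, 0, 5, 0, 0, -40, 0, 5, 0, 0, -75, 0, 5, -3, 20, -110, 0, 5, -6, 55, -135, -2, 5, -10, 92, -150, -4, 5, -14, 130, -160, -6, 5, -18, 168, -160, -8, 5, -22, 206, -160, -10, 5, -26, 244, -160, -12, 5, -30, 282, -160, -13, 5, -34, 320, -160, -13]'

```text
clock: 18.55
position: [0.3903, 0.0397, 0.1862]
ee_rot: [0.0, 1.0, 0.019, -0.0]
contact_force: [1.4, 0.2, -2.1]
width: 0.0101
gripper_force: 61.9
```

```bash
python3 - <<'E'
from h import *
s=get_state();print(s['position'],s['width'],np.degrees(np.arctan2(*rot(s['ee_rot'])[1::-1,0])),tool(np.array([.35,-.104,.186])-s['position'])*1000)
E
```

```text
[0.39030198 0.03970222 0.18616243] 0.010099392188742673 2.183165848474465 [-45.74692013 142.06258121   0.21585007]
```

Call:
apply_moves --deltas '[5, -11, 36, 0, 0, 5, -22, 72, 0, 0, 5, -33, 108, 0, 0, 5, -42, 132, 0, 0, 5, -46, 143, 0, 0, 5, -46, 143, 0, 0, 5, -46, 143, 0, 0, 5, -46, 143, 0, 0, 5, -46, 143, 0, 0]'

```text
clock: 19.3
position: [0.3511, -0.1025, 0.1862]
ee_rot: [-0.0, 1.0, 0.019, -0.0]
contact_force: [0.4, -1.3, -2.9]
width: 0.0098
gripper_force: 61.9
```

```bash
python3 - <<'E'
from h import *
get_image('wrist');get_image('wrist')
a=get_image('wrist');m=masks(a);s=get_state();save(a,'w9');zt=s['position'][2]-.027+.022
print(s['position'],s['clock'],np.degrees(np.arctan2(*rot(s['ee_rot'])[1::-1,0])))
g=a['frame'].astype(int).sum(2);mb=m['blue'];mw=m['wood']
for c in (270,330,380):
    d=np.diff(g[:,c]); print(c,'edges',[(r,int(d[r])) for r in range(0,260) if abs(d[r])>40])
for r in range(5,90,12):
    c=np.flatnonzero(mw[r]|mb[r]); 
    if len(c): print('row',r,c[0],c[-1],px2w((c[0],r),a,.028)[:2]*1000,px2w((c[-1]+1,r),a,.028)[:2]*1000)
for r in range(150,260,15):
    c=np.flatnonzero(mb[r]);
    if len(c): print('tray row',r,c[0],c[-1],px2w((c[0],r),a,zt)[:2]*1000,px2w((c[-1]+1,r),a,zt)[:2]*1000)
E
```

```text
[ 0.35122173 -0.10269007  0.18623626] 19.45 2.2033146566912967
270 edges [(44, 73), (45, 52), (48, 80), (74, -47), (134, -162), (135, -163)]
330 edges [(39, 48), (40, 105), (41, 43), (59, 76), (74, -56), (134, -165), (135, -159)]
380 edges [(44, 90), (45, 47), (59, 80), (74, -59), (77, 48), (78, 66), (134, -179), (135, -180), (137, 77), (153, -50), (154, -49)]
row 5 237 439 [486.78799457 -44.41210033] [ 491.57696254 -168.77370469]
row 17 238 438 [480.19581354 -44.88042545] [ 484.97475265 -168.93621774]
row 29 239 437 [473.50444325 -45.35579723] [ 478.2731938  -169.10117626]
row 41 239 436 [466.68746735 -45.21166068] [ 471.47002651 -169.26863587]
row 53 240 477 [459.79068885 -45.6968251 ] [ 465.58521628 -195.94627016]
row 65 241 480 [452.78774162 -46.18945811] [ 458.67818566 -198.86673824]
row 77 247 482 [445.79991257 -49.89620038] [ 451.63934159 -201.19160701]
row 89 446 484 [ 443.51785105 -178.36214614] [ 444.49050378 -203.55280576]
tray row 150 190 460 [411.32041646 -59.57877172] [ 414.57244392 -143.62356085]
tray row 165 191 459 [406.71522969 -59.63839296] [ 409.97823802 -143.92056993]
tray row 180 193 458 [402.02662703 -60.01594741] [ 405.28858699 -144.2237494 ]
tray row 195 194 456 [397.22719538 -60.08140969] [ 400.48809128 -144.21352451]
tray row 210 195 455 [392.32592841 -60.14826096] [ 395.59826704 -144.52624431]
tray row 225 197 453 [387.33223487 -60.54342668] [ 390.59091374 -144.51904386]
tray row 240 198 452 [382.21747287 -60.61673489] [ 385.48782649 -144.84185378]
tray row 255 200 451 [377.0035959  -61.02569305] [ 380.27291375 -145.17173753]
```

View pics/w9.png

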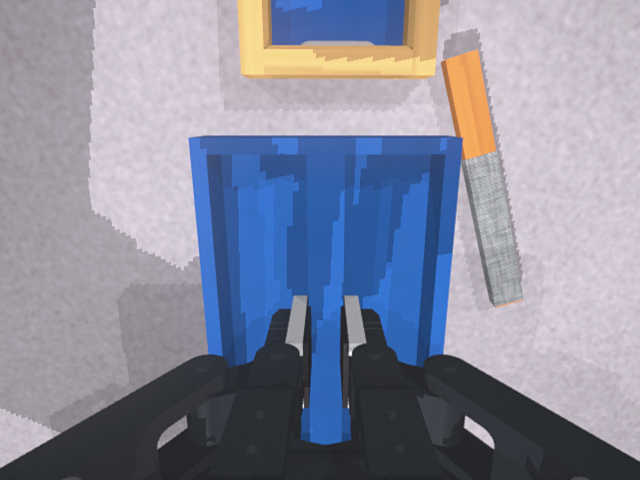

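The blue tray is held level with its front edge at row 137. The blue holder's near edge is at row 74 and clear, and the stick lies flat to the right.

Call:
apply_moves --deltas '[5, 30, 1, 0, 0, 5, 65, 3, 10, 0, 5, 100, 4, 30, 0, 5, 135, 5, 60, 0, 5, 165, 7, 90, 0, 5, 182, 7, 108, 0, 5, 182, 7, 112, 0, 5, 182, 7, 112, 0, 5, 182, 7, 112, 0, 5, 182, 7, 112, 0, 5, 182, 7, 112, 0, 5, 182, 7, 112, 0]'

```text
clock: 20.45
position: [0.5331, -0.104, 0.0757]
ee_rot: [0.0, 1.0, 0.018, 0.001]
contact_force: [1.0, -0.2, -1.8]
width: 0.0105
gripper_force: 61.8
```

```bash
python3 - <<'E'
from h import *
for i in range(3): get_image('wrist')
s=get_state();print(s['position'],s['clock'],s['contact_force'],np.degrees(np.arctan2(*rot(s['ee_rot'])[1::-1,0])),tool(np.array([.5337,-.1031,.042])-s['position'])*1000)
E
```

```text
[ 0.53315973 -0.10403084  0.07521012] 20.6 [-0.28621945 -0.14450865 -1.00359532] 2.0816253680689956 [ 0.52596825 -0.93224702 33.21030891]
```

Call:
apply_moves --deltas '[5, 0, -1, 8, 0, 5, 0, -1, 16, 0, 5, 0, -1, 24, 0, 5, 0, -1, 30, 0, 5, 0, -1, 34, 0, 5, 0, -1, 34, 0, 5, 0, -1, 34, 0, 5, 0, -1, 34, 0]'

```text
clock: 21.27
position: [0.5336, -0.103, 0.0404]
ee_rot: [0.0, 1.0, 0.018, 0.0]
contact_force: [1.5, 0.5, -1.0]
width: 0.0104
gripper_force: 62.0
```

Call:
apply_moves --deltas '[5, 0, 0, 3, 0, 5, 0, 0, 5, 0, 5, 0, 0, 7, 0, 5, 0, 0, 9, 0, 5, 0, 0, 11, 0, 5, 0, 0, 12, 0, 5, 0, 0, 12, 0, 5, 0, 0, 12, 0]' --squeeze 90

```text
clock: 21.93
position: [0.5333, -0.103, 0.0325]
ee_rot: [0.001, 1.0, 0.018, 0.001]
contact_force: [-7.1, 2.4, 32.1]
width: 0.0093
gripper_force: 97.0
```

Bottomed out at 32.5 mm, as expected. Release and lift.

Call:
apply_moves --deltas '[5, 0, 0, -5, 0, 5, 0, 0, -5, 0, 28, 0, 0, -5, 0, 28, 0, 0, -5, 0, 28, 0, 0, -5, 0, 28, 0, 0, -5, 0, 28, 0, 0, -35, 0, 28, 0, 0, -70, 0, 28, -20, 0, -105, 0, 28, -50, 0, -130, 0, 28, -50, 0, -130, 0, 28, -50, 0, -130, 0]'

```text
clock: 22.93
position: [0.4829, -0.1048, 0.1596]
ee_rot: [0.001, 1.0, 0.018, 0.001]
contact_force: [0.1, -0.6, -0.4]
width: 0.0281
gripper_force: 0.0
```

```bash
python3 - <<'E'
from h import *
for i in range(3): get_image('wrist')
a=get_image('wrist');m=masks(a);s=get_state();save(a,'w10')
print(s['position'],s['clock'])
print('hold',rect(m['wood']|m['blue'],a,.028,(150,0,430,300)),'tray',rect(m['blue'],a,.028,(150,0,430,300)))
t=get_image('top');mt=masks(t)
print('top rh',rect(mt['wood']|mt['red'],t,.028,(220,205,310,290)),'rt',rect(mt['red'],t,.028,(230,210,300,282)))
print('top bh',rect(mt['wood']|mt['blue'],t,.028,(320,220,400,325)),'bt',rect(mt['blue'],t,.028,(330,230,392,315)))
for n,z in dict(bottle=0,jar=0,pliers=0,emery_stick=0).items(): print(n,[np.round(px2w(q['point'],t,z)[:2],3) for q in place_of(n,t)[:1]])
E
```

```text
[ 0.48328528 -0.10454323  0.15688211] 23.1333
hold [ 533.  -104.9  167.   124.4    2.1] tray [ 534.3 -104.2  130.5   84.3    2.1]
top rh [584.8 103.3 141.  140.4   1.3] rt [585.5 103.  101.7  99.2 -88.7]
top bh [567.3 -61.1 103.2  43.7   1. ] bt [586.8 -65.   24.4  13.1   0.8]
bottle [array([0.735, 0.276])]
jar [array([ 0.701, -0.312])]
pliers [array([0.786, 0.011])]
emery_stick [array([ 0.38 , -0.215])]
```

```bash
python3 -c "
from rig import *
print(sign_off())"
```

```text
the job is handed in; nothing more can be done
None
```

I pressed both trays down until they bottomed in their own holders, laid the emery stick flat on the bench, left the bottle, jar and pliers where they were, and handed the job in at about 23 s; no verdict was returned.

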